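Stack the blanks, swab the open dish and cover it

TASK

Stack all the closed blank dishes that are there (two to four, in any order) in one centred, level stack on the turntable, and put the open red dish on top of them. Then take the orange swab wand from the white rack, dip its tip well into the blue sample pot, touch it to the floor of the open dish on the stack, and stand the wand in the yellow used-wand jar. Finally set the green lid centred on the open dish; leave pot and jar upright and the tubes and vials undisturbed.

Things in the scene. Friction and masses are not known exactly. Their poses are not given: they have to be found in the camera images.
- turntable_top (a point): plating turntable, a round steel disc 120 mm across on a low black foot 150 mm across; fixed, does not turn; its top is level at 20 mm above the table. The point is the centre of its top face; z up.
- blank1_mid (a point): a closed blank culture dish: solid flat disc 60 mm across, 16 mm high, 45 g, yellow below, white on top with a blue spot; some of the four are absent. The point is its centre, 8 mm above its underside; its z axis is its own upright axis.
- blank2_mid (a point): a closed blank culture dish: solid flat disc 60 mm across, 16 mm high, 45 g, yellow below, white on top with a blue spot; some of the four are absent. The point is its centre, 8 mm above its underside; its z axis is its own upright axis.
- blank3_mid (a point): a closed blank culture dish: solid flat disc 60 mm across, 16 mm high, 45 g, yellow below, white on top with a blue spot; some of the four are absent. The point is its centre, 8 mm above its underside; its z axis is its own upright axis.
- blank4_mid (a point): a closed blank culture dish: solid flat disc 60 mm across, 16 mm high, 45 g, yellow below, white on top with a blue spot; some of the four are absent. The point is its centre, 8 mm above its underside; its z axis is its own upright axis.
- dish_mid (a point): the open culture dish: white round dish 60 mm outside, 16 mm high, wall 3 mm, floor 4 mm thick and red inside, about 50 g; grasp across its outside. The point is on its axis, 8 mm above its underside; z is its upright axis.
- lid_knob (a point): green lid, a flat disc 66 mm across and 6 mm thick that rests on the rim of the open dish, with a black round knob on top, 18 mm across and 18 mm high; 50 g. The point is the centre of the knob, 15 mm above the underside of the lid; z is the upright axis.
- wand_tip (a point): swab wand, 165 mm long, 30 g, standing nearly upright, tip down, in one of the three holes of the white rack: white round swab tip 12 mm across (lowest 18 mm), then a thin stem 8 mm across, then from 55 mm to 165 mm an orange round handle 15 mm across. The point is the lower end of the swab tip; z points along the wand from tip to handle.
- wand_grip (a point): a point on the axis of the wand's orange handle, 140 mm above the lower end of its tip and 25 mm below the handle's upper end; a good place to pinch it from above.
- rack: white fixed rack block 50 x 160 x 70 mm high, long side along its y axis, three 20 mm holes 64 mm deep (floor 6 mm above the table), at -45, 0 and +45 mm along its y; origin at the centre of its underside. The wand and the two tubes stand in the holes in any order.
- pot_rim (a point): blue sample pot, loose, 64 mm outside, 55 mm high, wall 4 mm, inner floor 6 mm above the table, about 250 g. The point is the centre of its mouth at rim height; z up along its axis.
- jar_rim (a point): yellow used-wand jar, loose, 90 mm outside, 100 mm high, wall 4 mm, inner floor 6 mm above the table, 450 g. The point is the centre of its mouth at rim height; z up along its axis.
- tube1_top (a point): bystander: grey tube with red cap, 18 mm across, standing in the rack, its top 111 mm above the table; the point is the centre of the cap's top.
- tube2_top (a point): bystander: as the other tube, with blue cap; the point is the centre of the cap's top.
- vial1: bystander: yellow vial 26 mm across, 46 mm high, standing loose on the table; origin at the centre of its underside.
- vial2: bystander: white vial with blue cap 26 mm across, 46 mm high, standing loose on the table; origin at the centre of its underside.
Mind the look-alikes: they are no part of the job. Leave any pink or purple look-alike of the part that bears blank1_mid alone.

How it is judged:
By the outcome, as a careful person would: the job done as asked, in the order asked, and still so for the second after the job is handed in, with the robot touching nothing.
Of blank1, blank2, blank3, blank4 only 2 to 4 are there at a start; the rules pass over those that are not, and their reading is None.
At some moment in a run one of pot, jar, lid may be knocked a few centimetres aside while the robot is not near it.
It also fails if it takes over 210 s, if anything falls off the work surface, if the arm or the gripper's body presses on something with over 40 N, if the wrist force passes 120 N, or if a joint passes its speed limit or range.

ROBOT

A 6-joint arm with a two-finger parallel gripper is mounted at the origin on the work surface. World frame = base frame: x ahead of the robot, y to its left, z up, the work surface at z = 0. Lengths are in m, angles in rad, forces in N, time in s.
With the tool pointing down it reaches from about 0.325 to 0.875 m from the base axis. Payload 4.4 kg.
Tool frame: the origin (TCP) lies midway between the tips of the shut fingers; the grasp point (between the pads) lies 19 mm behind it; z points along the fingers, y is the line along which they close (so a half turn about z gives the same grasp; the last joint's range is limited). The gripper opens to 85 mm and grips with 20 to 120 N. Pads are 22 mm wide; open, the fingers measure 114 mm over their backs; the gripper's body (76 mm by 85 mm) begins 54 mm behind the grasp point. The pads swing forward as they close: fully open they stand 13 mm farther back than shut.
Start: joints at [-0.15, 0.207, 1.542, -0, 1.393, -0.15], TCP at [0.575, -0, 0.231] pointing down, gripper open.
Joint ranges: [-2.73, 2.73], [-0.86, 2.22], [0.23, 2.46], [-1.11, 4.25], [0.08, 2.63], [-2.82, 2.82]. Speed limits (rad/s): [2.79, 2.79, 3.14, 3.14, 3.14, 3.14].

INTERFACE

Orientations are given as a 3x3 rotation matrix whose columns are the frame's x, y, z axes.
In Python, from cell import goto, move_linear, movej, move_gripper, wait, inverse_kinematics, sense, capture, camera_model, PlanningError, close_job gives the robot as it stands. Calls block until the motion is done:
- goto(position, orientation): joint-space move of the TCP to a pose.
- move_linear(position, orientation=None, velocity=0.15): straight line of the TCP; orientation=None keeps the orientation; velocity is the mean speed in m/s.
- movej(angles): joint-space move.
- move_gripper(opening): finger opening in m; the grip force is fixed at half the most; returns when the fingers have stopped.
- wait(seconds).
- inverse_kinematics(position, orientation): joint angles nearest the present ones, or None.
- sense(): the state.
- capture(name): name is "scene" or "side" or "wrist"; returns the picture (384x512x3 uint8, blue, green, red); there is no depth.
- camera_model(name): a dict with "fx", "fy", "cx", "cy" (pixels), "k1" (the pictures are not rectified: a ray, as slopes to the right and down, at radius r is drawn at 1 + k1 r^2 times it, then the intrinsics apply), "R" (3x3) and "t" (3): a world point X has camera coordinates R X + t; the wrist camera has in their place "mount" (4x4, takes a point from camera to tool coordinates, whose origin is the TCP and whose axes are the flange's). Camera axes: x right, y down, z forward; pixel columns grow to the right and rows downward; lengths in m; the calibration is good to about 2 mm. A picture is of the moment at which its call begins: read the wrist's pose just before it. camera_model takes no time and is no camera call.
A pose or a line that the arm cannot do raises PlanningError and nothing moves.
- close_job(): hands the job in; it is judged then, once.
The state is a dict: "t": time; "q": joint angles; "qvel": joint speeds; "joint_torque": joint torques, N m; "position": TCP position; "tcp_rot": TCP orientation; "ft_force": force on the tool from outside, world axes, zero at the start; "torque": the same for the moment, N m; "grip_width": finger opening in m; "grip_force": force on a finger pad.
Only numpy, scipy, OpenCV 4.12 (cv2) and the standard library are available. Lean on these libraries where they do the work, as an engineer would, in place of code of your own. Each camera call takes 0.05 s, during which the arm holds its last target. There are 200 camera calls.

## Working session

There is one attempt and no reset: what is moved stays moved. The work goes in short steps, each a Python script; the robot and the scene stay as the last script left them, time stands still between calls to the robot, and variables do not carry over. Pictures are saved under pics/ and viewed, at most 14 in all, crops included, and the job is handed in when it is done.

```bash
ls; mkdir -p pics; python3 - <<'E'
from cell import *
import cv2, numpy as np
a=capture("scene"); b=capture("side"); 
cv2.imwrite("pics/scene.png",a); cv2.imwrite("pics/side.png",b)
np.set_printoptions(precision=4,suppress=True)
for n in("scene","side","wrist"): print(n,camera_model(n))
s=sense(); print(s['t'],s['position'],s['tcp_rot'],s['ft_force'],s['grip_width'])
E
```

```text
pics
scene {'fx': 348.8540753820939, 'fy': 348.8540753820939, 'cx': 255.30527501628484, 'cy': 195.34318594460373, 'k1': -0.01794508235707479, 'R': array([[-0.6145,  0.7888,  0.0129],
       [ 0.4867,  0.392 , -0.7806],
       [-0.6208, -0.4734, -0.6248]]), 't': array([ 0.3476, -0.2084,  1.2999])}
side {'fx': 434.7933268216951, 'fy': 434.7933268216951, 'cx': 252.9295646506589, 'cy': 192.41994420452326, 'k1': 0.030788787853071008, 'R': array([[ 0.9066, -0.4221, -0.0015],
       [-0.2914, -0.6233, -0.7256],
       [ 0.3053,  0.6583, -0.6881]]), 't': array([-0.5298,  0.2801,  0.9353])}
wrist {'fx': 324.14205173534657, 'fy': 324.14205173534657, 'cx': 253.9621491596137, 'cy': 196.0556021481279, 'k1': -0.07979820852946762, 'mount': array([[-0.0005, -0.9491, -0.315 ,  0.0803],
       [ 1.    , -0.0007,  0.0004,  0.0014],
       [-0.0006, -0.315 ,  0.9491, -0.1418],
       [ 0.    ,  0.    ,  0.    ,  1.    ]])}
0.1 [0.5743 0.0001 0.2302] [[-0.      1.     -0.002 ]
 [ 1.      0.      0.0003]
 [ 0.0003 -0.002  -1.    ]] [-0.0625 -0.0884 -0.4742] 0.08548202560612658
```

View pics/scene.png

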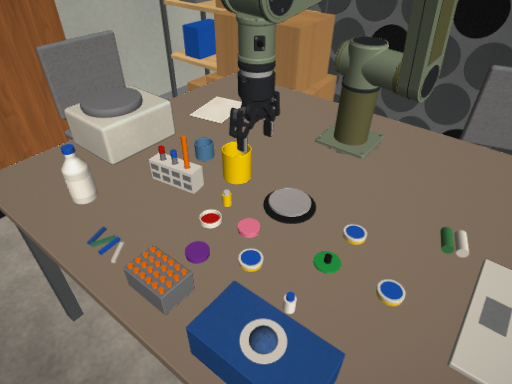

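View pics/side.png

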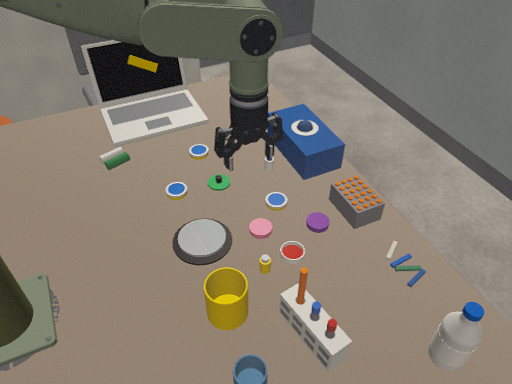

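```bash
cat > h.py <<'E'
from cell import *
import cv2, numpy as np
np.set_printoptions(precision=4,suppress=True)
def rotz(a):
    c,s=np.cos(a),np.sin(a); return np.array([[-s,c,0],[c,s,0],[0,0,-1.]])
def grab(name):
    s=sense(); m=camera_model(name)
    if name=="wrist":
        T=np.eye(4); T[:3,:3]=s['tcp_rot']; T[:3,3]=s['position']; T=T@np.array(m['mount'])
        Rc,C=T[:3,:3],T[:3,3]
    else: Rc=np.array(m['R']).T; C=-Rc@np.array(m['t'])
    m.update(Rc=Rc,C=C); return capture(name),m
def rays(m,px):
    px=np.atleast_2d(px).astype(float)
    d=(px-[m['cx'],m['cy']])/[m['fx'],m['fy']]; u=d.copy()
    for _ in range(8): u=d/(1+m['k1']*(u**2).sum(1,keepdims=True))
    return np.c_[u,np.ones(len(u))]@m['Rc'].T
def plane(m,px,z):
    d=rays(m,px); return m['C']+d*((z-m['C'][2])/d[:,2])[:,None]
def proj(m,X):
    p=m['Rc'].T@(np.asarray(X)-m['C']); u=p[:2]/p[2]; u=u*(1+m['k1']*(u@u)); return u*[m['fx'],m['fy']]+[m['cx'],m['cy']]
COL=dict(blue=((100,140,60),(128,255,255)),red=((0,150,60),(5,255,255)),red2=((174,170,60),(180,255,255)),green=((50,120,50),(85,255,255)),
  yellow=((20,150,70),(34,255,255)),orange=((7,170,100),(16,255,255)),pot=((98,80,30),(115,255,255)))
def blobs(img,col,amin=20):
    h=cv2.cvtColor(img,cv2.COLOR_BGR2HSV); mk=cv2.inRange(h,*map(np.array,COL[col]))
    if col=='red': mk|=cv2.inRange(h,*map(np.array,COL['red2']))
    mk=cv2.morphologyEx(mk,cv2.MORPH_CLOSE,np.ones((3,3)))
    cs,_=cv2.findContours(mk,cv2.RETR_EXTERNAL,cv2.CHAIN_APPROX_NONE)
    return [c[:,0,:] for c in cs if cv2.contourArea(c)>amin]
def disc(m,c,z):
    """circle centre and diameter of a contour cast on plane z"""
    P=plane(m,cv2.convexHull(c.astype(np.int32))[:,0,:],z)[:,:2].astype(np.float32)
    (x,y),r=cv2.minEnclosingCircle(P); return np.array([x,y]),2*r
E
python3 - <<'E'
from h import *
for n in("scene","side"):
    img=cv2.imread(f"pics/{n}.png"); m=camera_model(n); m['Rc']=np.array(m['R']).T; m['C']=-m['Rc']@m['t']
    for col,z in(("blue",.016),("red",.004),("green",.006),("yellow",.1),("orange",.12),("pot",.055)):
        for c in blobs(img,col,25):
            p,d=disc(m,c,z)
            if np.hypot(*p)<1 and d<.3: print(n,col,c.mean(0).round(),p,round(d,3))
    for nm,px,z in dict(scene=[("tt",(290,203),.02),("wandtop",(184,138),.168),("pot",(205,143),.055),("jar",(237,151),.1),("pink",(249,227),.016),("purple",(198,251),.016),("vial1",(227,192),.046),("vial2",(290,295),.046),("r",(151,157),.07),("r",(200,173),.07),("cap",(162,149),.111),("cap",(174,153),.111)],
      side=[("tt",(202,240),.02),("wandtop",(304,269),.168),("pot",(250,368),.055),("jar",(227,286),.1),("pink",(261,227),.016),("purple",(318,221),.016),("vial1",(265,259),.046),("vial2",(269,158),.046),("r",(287,290),.07),("r",(345,346),.07),("cap",(332,325),.111),("cap",(316,308),.111)])[n]:
        print(n,nm,plane(m,px,z)[0,:2])
E
```

```text
scene blue [290. 296.] [0.7209 0.2143] 0.023
scene blue [391. 290.] [0.5707 0.3788] 0.046
scene blue [250. 257.] [0.6885 0.0803] 0.046
scene blue [109. 245.] [ 0.8734 -0.2104] 0.061
scene blue [ 96. 236.] [ 0.8736 -0.268 ] 0.06
scene blue [355. 232.] [0.4539 0.2367] 0.045
scene blue [173. 153.] [ 0.4929 -0.4098] 0.049
scene red [210. 218.] [ 0.6399 -0.0981] 0.049
scene red [161. 149.] [ 0.485  -0.4782] 0.057
scene green [327. 262.] [0.5801 0.2259] 0.069
scene green [103. 241.] [ 0.8711 -0.2461] 0.054
scene green [448. 241.] [0.3215 0.4341] 0.096
scene yellow [251. 269.] [0.7636 0.1404] 0.042
scene yellow [354. 242.] [0.5651 0.2703] 0.043
scene yellow [227. 199.] [ 0.6351 -0.0359] 0.056
scene yellow [237. 161.] [ 0.4902 -0.1306] 0.223
scene orange [158. 287.] [0.9227 0.0511] 0.031
scene orange [139. 273.] [ 0.9203 -0.0028] 0.068
scene orange [153. 272.] [0.9023 0.0147] 0.104
scene orange [161. 266.] [0.8847 0.0154] 0.105
scene orange [168. 261.] [0.8672 0.0154] 0.104
scene orange [185. 151.] [ 0.5663 -0.2609] 0.184
scene pot [290. 296.] [0.7462 0.2286] 0.023
scene pot [391. 290.] [0.6
[... 1465 characters left out ...]
1.] [ 0.4203 -0.3401] 0.067
side pot [473. 311.] [ 0.8846 -0.4154] 0.049
side pot [316. 308.] [ 0.5984 -0.2737] 0.03
side pot [416. 277.] [ 0.8371 -0.3047] 0.059
side pot [400. 260.] [ 0.8353 -0.2518] 0.06
side pot [276. 199.] [0.6716 0.0446] 0.044
side pot [176. 188.] [0.4481 0.1934] 0.045
side pot [198. 149.] [0.5594 0.3282] 0.044
side pot [270. 129.] [0.7979 0.3301] 0.054
side tt [0.4565 0.0237]
side wandtop [ 0.5758 -0.25  ]
side pot [ 0.4234 -0.3332]
side jar [ 0.4431 -0.179 ]
side pink [0.609 0.004]
side purple [ 0.7519 -0.0397]
side vial1 [ 0.5625 -0.113 ]
side vial2 [0.7353 0.213 ]
side r [ 0.5599 -0.2218]
side r [ 0.6003 -0.3766]
side cap [ 0.5845 -0.3473]
side cap [ 0.5761 -0.3042]
```

```bash
python3 - <<'E'
from h import *
goto([.463,.035,.25],rotz(0)); a,m=grab("wrist"); cv2.imwrite("pics/tt.png",a); np.savez("tt.npz",**m)
goto([.6895,.080,.13],rotz(0)); b,m=grab("wrist"); cv2.imwrite("pics/B.png",b); np.savez("B.npz",**m)
for c in blobs(b,"blue",100): print(c.mean(0),disc(m,c,.016))
cv2.imwrite("pics/ttB.png",np.vstack([a,b])[:, :]) 
cv2.imwrite("pics/ttB.png",cv2.resize(np.hstack([a,b]),(800,300)))
print(sense()['t'])
E
```

```text
[253.8146 190.7748] (array([0.6909, 0.0789]), 0.04589904099702835)
[478.9917  73.6501] (array([0.8788, 0.1733]), 0.1222943440079689)
1.7667
```

View pics/ttB.png

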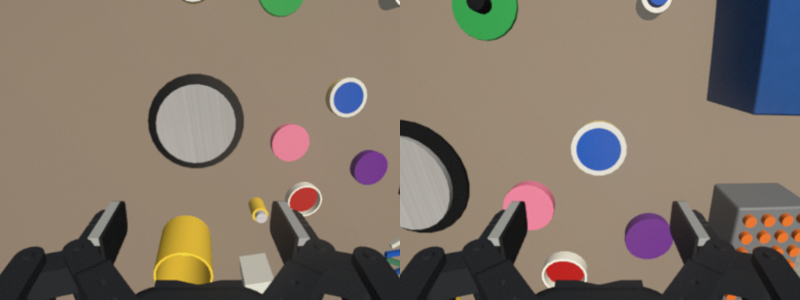

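```bash
cat >> h.py <<'E'
def look(xy,a,col,z,h=.13,back=0,amin=80,save=None,amax=1e9):
    goto([xy[0],xy[1],h],rotz(a)); wait(.15); img,m=grab("wrist")
    if save: cv2.imwrite(f"pics/{save}.png",img)
    best=None
    for c in blobs(img,col,amin):
        p,d=disc(m,c,z)
        if best is None or np.hypot(*(p-xy))<np.hypot(*(best[0]-xy)): best=(p,d)
    print("look",col,best); return best
def pick(p,a,z=0.,width=.085,hi=.16):
    move_gripper(width)
    goto([*p,hi*.5+.03 if hi<.2 else hi],rotz(a)); move_linear([*p,z],rotz(a),.12)
    move_gripper(.0); s=sense(); print("grip",s['grip_width'],s['grip_force'])
    move_linear([*p,hi],rotz(a),.2); s=sense(); print("held",s['grip_width'],s['ft_force'],s['t'])
def place(p,a,z,hi=.18,width=.085):
    goto([*p,hi],rotz(a)); move_linear([*p,z+.012],rotz(a),.2); move_linear([*p,z],rotz(a),.03)
    wait(.2); s=sense(); print("placed",s['position'],s['ft_force'])
    move_gripper(width); move_linear([*p,hi],rotz(a),.2)
E
python3 - <<'E'
from h import *
a=cv2.imread("pics/tt.png"); m={k:v for k,v in np.load("tt.npz").items()}
h=cv2.cvtColor(a,cv2.COLOR_BGR2HSV)
mk=((h[...,1]<30)&(h[...,2]>110)).astype(np.uint8)*255
mk=cv2.morphologyEx(mk,cv2.MORPH_OPEN,np.ones((5,5)))
cs,_=cv2.findContours(mk,cv2.RETR_EXTERNAL,cv2.CHAIN_APPROX_NONE)
c=[c[:,0] for c in cs if cv2.pointPolygonTest(c,(250,157),False)>0][0]
T,d=disc(m,c,.02); print("tt",T,d)
P=plane(m,c,.02)[:,:2]; print(P.min(0)/2+P.max(0)/2)
np.save("T.npy",T)
pick([.6909,.0789],0)
E
```

```text
tt [0.4605 0.036 ] 0.12005574256181717
[0.4605 0.036 ]
grip 0.057240879972339724 64.39776062965393
held 0.057191422773895384 [-0.2334 -0.6753 -0.4923] 4.625
```

```bash
python3 - <<'E'
from h import *
T=np.load("T.npy"); 
i,m=grab("wrist"); 
place(T,0,.0205)
p=look(T,0,"blue",.036,h=.16)
print(sense()['t'], sense()['ft_force'])
j,m=grab("wrist"); cv2.imwrite("pics/p1.png",cv2.resize(np.hstack([i,j]),(800,300)))
E
```

```text
placed [0.4612 0.0359 0.0219] [-2.8524 -0.3064  9.9059]
look blue (array([0.4626, 0.0358]), 0.04591280594468117)
9.0417 [1.0481 0.3315 1.1557]
```

View pics/p1.png

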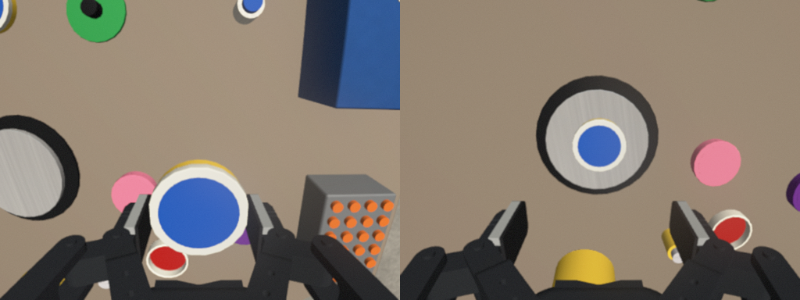

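```bash
python3 - <<'E'
from h import *
T=np.array([.461,.036]); np.save("T.npy",T)
for k,p in((1,[.4555,.2362]),(2,[.5723,.378])):
    p,d=look(np.array(p),0,"blue",.016); p=p-[.001,0]
    pick(p,0,hi=.16)
    place(T,0,.022+.016*k,hi=.19)
q=look(T,0,"blue",.068,h=.18,save="p3"); print(sense()['t'])
E
```

```text
look blue (array([0.4566, 0.2349]), 0.045987192541360855)
grip 0.05740501734578055 63.76856803894043
held 0.057225167647211424 [ 0.1989  0.0887 -0.7172] 12.975
placed [0.461 0.036 0.038] [ 0.9104 -0.2628 -0.6083]
look blue (array([0.5736, 0.3761]), 0.04603368043899536)
grip 0.057538347891565735 64.41490888595581
held 0.057232487452503054 [-0.0611 -0.0425 -1.0189] 21.1167
placed [0.4609 0.036  0.054 ] [ 0.6015  0.7157 -0.8256]
look blue (array([0.4623, 0.0354]), 0.04601917043328285)
25.6583
```

View pics/p3.png

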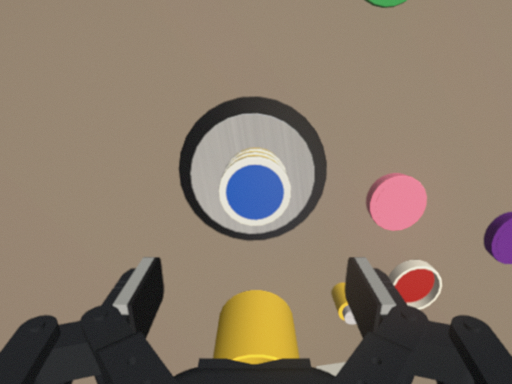

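```bash
python3 - <<'E'
from h import *
T=np.load("T.npy"); a=np.pi/2
xy=np.array([.645,-.094])
goto([*xy,.14],rotz(a)); wait(.15); i,m=grab("wrist"); cv2.imwrite("pics/dish.png",i)
cs=[(c,disc(m,c,.004)) for c in blobs(i,"red",150)]
c,(p,d)=min(cs,key=lambda t:np.hypot(*(t[1][0]-xy)))
P=plane(m,c,.004)[:,:2]@rotz(a)[:2,:2]   # tool x,y coordinates
lo,hi=P.min(0),P.max(0); print(p,d,hi-lo)
q=rotz(a)[:2,:2]@np.array([lo[0]+.027,(lo[1]+hi[1])/2-.001]); print(q)
pick(q,a,hi=.19)
place(T,a,.022+.048,hi=.2)
i,m=grab("wrist"); cv2.imwrite("pics/dish2.png",i); print(sense()['t'])
b=[disc(m,c,.072) for c in blobs(i,"red",150)]; print(b)
E
```

```text
[ 0.6462 -0.096 ] 0.05216461792588234 [0.0485 0.0519]
[ 0.6444 -0.097 ]
grip 0.057097086071318935 64.27453463897109
held 0.0570623479746885 [-0.5084  0.1659 -1.0389] 30.525
placed [0.4609 0.0361 0.07  ] [ 0.1799 -0.4972 -0.5297]
34.175
[(array([0.4617, 0.0355]), 0.0522209070622921)]
```

View pics/dish2.png

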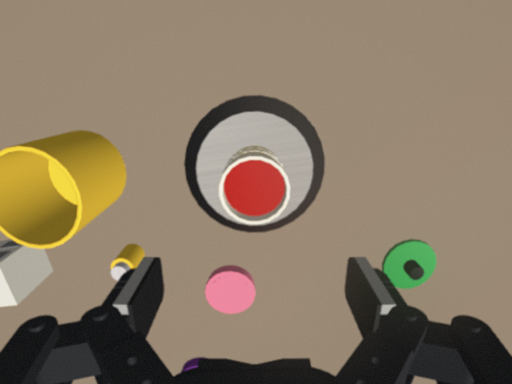

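```bash
python3 - <<'E'
from h import *
a=.155
move_gripper(.085)
goto([.574,-.20,.27],rotz(a)); wait(.15); i,m=grab("wrist"); cv2.imwrite("pics/w.png",i); np.savez("w.npz",**m)
for c in blobs(i,"orange",100): print(c.mean(0),c.min(0),c.max(0),disc(m,c,.17))
goto([.44,-.26,.27],rotz(a)); wait(.15); j,m=grab("wrist"); cv2.imwrite("pics/pj.png",j); np.savez("pj.npz",**m)
cv2.imwrite("pics/wpj.png",cv2.resize(np.hstack([i,j]),(800,300))); print(sense()['t'])
E
```

```text
[242.9516 236.9113] [234 208] [250 265] (array([ 0.5724, -0.2348]), 0.05204449221491814)
36.4833
```

View pics/wpj.png

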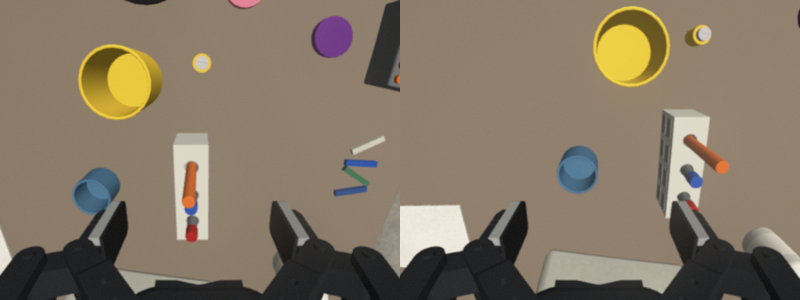

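```bash
python3 - <<'E'
from h import *
tops=[];bots=[]
for n in("w","pj"):
    i=cv2.imread(f"pics/{n}.png"); m={k:v for k,v in np.load(n+".npz").items()}
    c=max(blobs(i,"orange",60),key=len)
    box=cv2.minAreaRect(c); P=cv2.boxPoints(box)
    e=sorted([(np.linalg.norm(P[k]-P[(k+1)%4]),k) for k in range(2)])
    w,k=e[0]; A=(P[k]+P[(k+1)%4])/2; B=(P[(k+2)%4]+P[(k+3)%4])/2
    if A[1]<B[1]: A,B=B,A      # A = top end (lower in picture)
    u=(B-A)/np.linalg.norm(B-A); t=A+u*w*.45; b=B-u*w*.3
    print(n,box,t,b)
    tops.append((m,t)); bots.append(plane(m,b,.07)[0]); print("top@.171",plane(m,t,.171)[0],"bot@.07",bots[-1])
M=np.zeros((3,3));v=np.zeros(3)
for m,t in tops:
    d=rays(m,t)[0]; d/=np.linalg.norm(d); Q=np.eye(3)-np.outer(d,d); M+=Q; v+=Q@m['C']
print("top",np.linalg.solve(M,v))
m={k:v for k,v in np.load("pj.npz").items()}; i=cv2.imread("pics/pj.png")
for col,z in(("yellow",.1),("pot",.055)):
    for c in blobs(i,col,300):print(col,c.mean(0),c.min(0),c.max(0),disc(m,c,z))
E
```

```text
w ((244.05079650878906, 236.50701904296875), (14.859318733215332, 57.28523635864258), 7.853313446044922) [241.0508 258.257 ] [247.3553 212.549 ]
top@.171 [ 0.5728 -0.2537  0.171 ] bot@.07 [ 0.5758 -0.2514  0.07  ]
pj ((406.585205078125, 203.2923126220703), (37.47499084472656, 16.551734924316406), 64.29004669189453) [411.4826 213.4639] [400.6107 190.8837]
top@.171 [ 0.5716 -0.2541  0.171 ] bot@.07 [ 0.61   -0.2607  0.07  ]
top [ 0.5728 -0.2548  0.169 ]
yellow [295.6784  59.3569] [247   8] [344 111] (array([ 0.4636, -0.1497]), 0.08903060108423233)
pot [227.9119 217.1321] [201 187] [252 246] (array([ 0.4227, -0.3291]), 0.07709351181983948)
```

```bash
python3 - <<'E'
from h import *
a=.155; p=[.573,-.2535]
move_gripper(.06); goto([*p,.22],rotz(a)); move_linear([*p,.128],rotz(a),.1)
move_gripper(0); s=sense(); print(s['grip_width'],s['grip_force'],s['ft_force'])
move_linear([*p,.29],rotz(a),.12); s=sense(); print(s['grip_width'],s['ft_force'],s['position'])
goto([.49,-.30,.27],rotz(a)); print(sense()['position'])
b,m=grab("side"); c,m2=grab("scene"); w,m3=grab("wrist")
P=sense()['position']-[0,0,.121]
for mm,im,n in((m,b,"s"),(m2,c,"c")):
    print(proj(mm,P))
x,y=proj(m,P).astype(int); u,v=proj(m2,P).astype(int)
o=np.hstack([cv2.resize(b[max(0,y-110):y+40,x-75:x+75][:140],(400,400)),cv2.resize(c[max(0,v-110):v+40,u-75:u+75][:140],(400,400))])
cv2.imwrite("pics/held.png",o); cv2.imwrite("pics/heldw.png",w); cv2.imwrite("pics/side2.png",b);cv2.imwrite("pics/scene2.png",c);print(sense()['t'])
E
```

```text
0.01356252461923092 58.44754099845886 [-1.5123  0.2739  2.947 ]
0.013657720588938422 [ 0.0118  1.0239 -0.3689] [ 0.5725 -0.2532  0.2887]
[ 0.4891 -0.3002  0.2692]
[275.9782 312.0798]
[192.3776 127.4047]
41.1583
```

View pics/held.png

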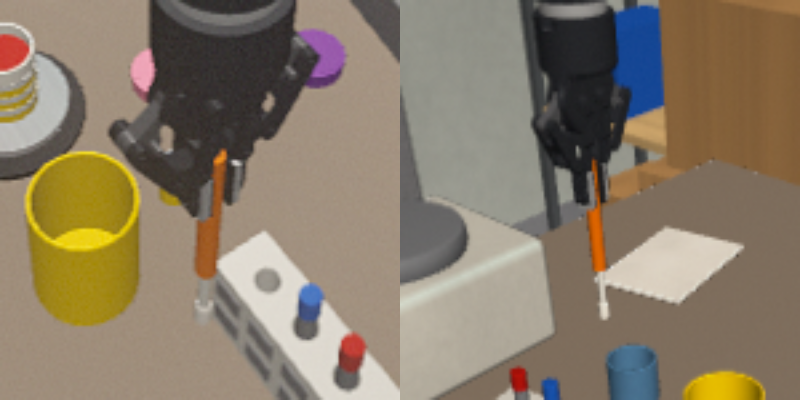

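View pics/heldw.png

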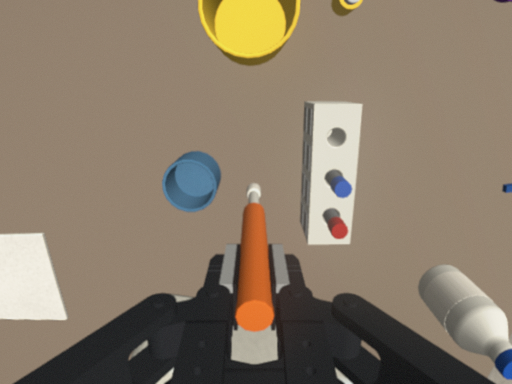

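```bash
cat >> h.py <<'E'
def mouth(m,c,z,r,a):
    """mouth centre: far rim edge (low tool x) + r, mid in tool y; camera sees the near outer wall"""
    P=plane(m,c,z)[:,:2]@rotz(a)[:2,:2]; lo,hi=P.min(0),P.max(0)
    mid=P[P[:,0]<lo[0]+1.1*r]; y=(mid[:,1].min()+mid[:,1].max())/2
    return rotz(a)[:2,:2]@np.array([lo[0]+r,y]), hi-lo
E
python3 - <<'E'
from h import *
a=.155
i,m=grab("wrist"); tip=plane(m,(255,190),sense()['position'][2]-.121)[0]; off=tip-sense()['position']; print("tip off",off)
for c in blobs(i,"pot",400):
    p,d=disc(m,c,.055)
    if abs(p[0]-.42)<.06 and abs(p[1]+.33)<.07: q,e=mouth(m,c,.055,.032,a); print("pot",p,d,q,e)
move=q-off[:2]*.5
goto([*move,.26],rotz(a)); move_linear([*move,.137],rotz(a),.12); s=sense(); print(s['position'],s['ft_force'])
b,_=grab("side"); cv2.imwrite("pics/dip.png",cv2.resize(b[184:384,150:400],(750,600)))
wait(.6); move_linear([*move,.28],rotz(a),.15); print(sense()['ft_force'],sense()['t'])
E
```

```text
tip off [ 0.0025 -0.0015 -0.121 ]
pot [ 0.4256 -0.332 ] 0.07350052148103714 [ 0.4228 -0.3346] [0.0691 0.0664]
[ 0.4222 -0.3344  0.138 ] [-1.0585 -0.7656  0.0307]
[-0.705   0.2233 -0.9277] 44.5417
```

View pics/dip.png

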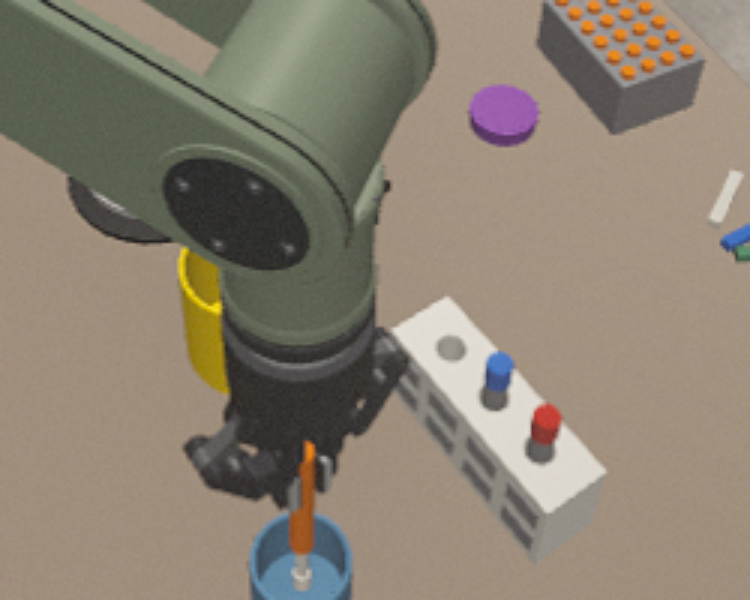

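```bash
python3 - <<'E'
from h import *
a=.155; T=np.array([.461,.036])-[.001,-.001]
goto([*T,.27],rotz(a)); move_linear([*T,.200],rotz(a),.12); wait(.3); f0=sense()['ft_force'][2]
z=.200
while z>.186:
    z-=.001; move_linear([*T,z],rotz(a),.02); f=sense()['ft_force'][2]-f0
    if f>2.5: break
print("touch",z,sense()['position'],f); wait(.3)
b,_=grab("side"); cv2.imwrite("pics/touch.png",cv2.resize(b[150:300,120:320],(800,600)))
move_linear([*T,.28],rotz(a),.12)
goto([.46,-.24,.28],rotz(a)); wait(.15); i,m=grab("wrist"); cv2.imwrite("pics/jar.png",i)
for c in blobs(i,"yellow",800): print("jar",disc(m,c,.1),mouth(m,c,.1,.045,a))
i,m=grab("scene")
for c in blobs(i,"green",60): print("green",disc(m,c,.006))
print(sense()['t'])
E
```

```text
touch 0.194 [0.4603 0.037  0.1946] 4.1196516747492495
jar (array([ 0.4637, -0.1495]), 0.08911071717739105) (array([ 0.4635, -0.1482]), array([0.0874, 0.0884]))
green (array([0.5797, 0.2266]), 0.06853967905044556)
green (array([0.3209, 0.4341]), 0.09448516368865967)
51.0083
```

View pics/touch.png

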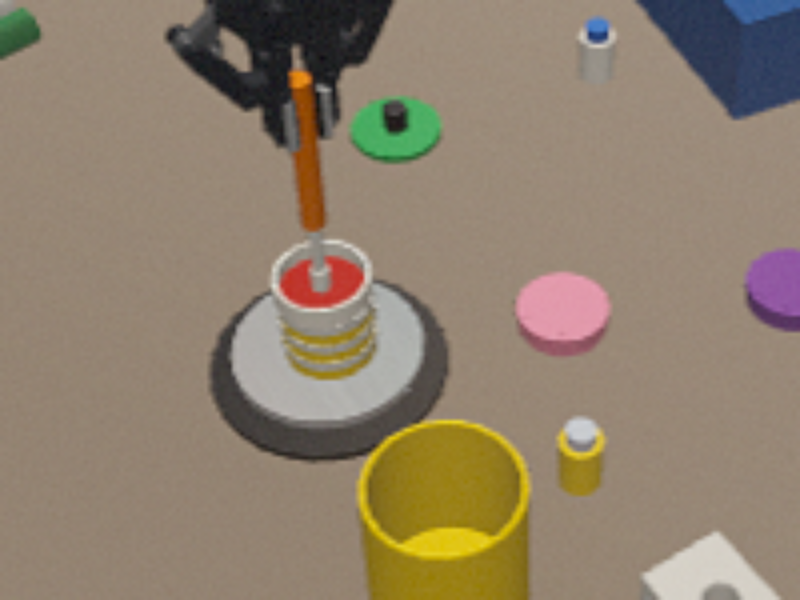

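View pics/jar.png

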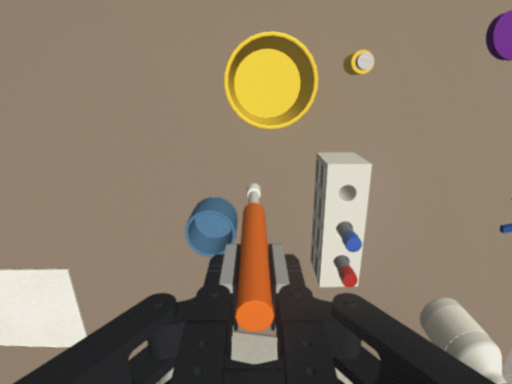

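```bash
python3 - <<'E'
from h import *
a=.155; J=[.4625,-.148]
goto([*J,.28],rotz(a)); move_linear([*J,.15],rotz(a),.15); move_linear([*J,.131],rotz(a),.04); print(sense()['ft_force'])
move_gripper(.06); wait(.3); move_linear([*J,.27],rotz(a),.15)
goto([.579,.18,.16],rotz(0)); wait(.15); i,m=grab("wrist"); cv2.imwrite("pics/lid.png",i); 
for c in blobs(i,"green",200): print("lid",disc(m,c,.006))
h=cv2.cvtColor(i,cv2.COLOR_BGR2HSV)
j,_=grab("side"); cv2.imwrite("pics/after.png",cv2.resize(j[150:384,100:400],(400,300)))
cv2.imwrite("pics/la.png",np.hstack([cv2.resize(i,(400,300)),cv2.imread("pics/after.png")])); print(sense()['t'])
E
```

```text
[ 0.3111  0.1533 -0.5524]
lid (array([0.5792, 0.2233]), 0.06406295299530029)
56.6083
```

View pics/la.png

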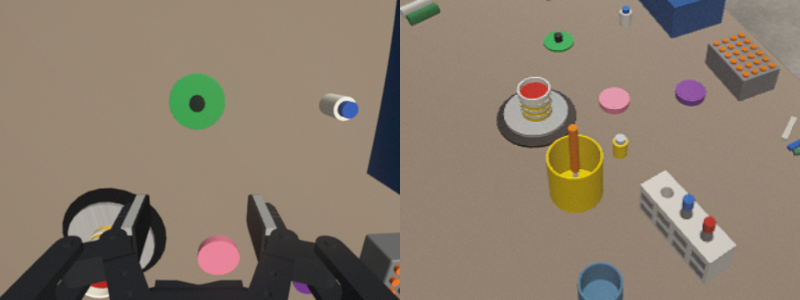

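```bash
python3 - <<'E'
from h import *
T=np.array([.461,.036])
pick([.5782,.2233],0,z=.011,width=.05,hi=.18)
place(T,0,.0955,hi=.22,width=.05)
goto([.461,0.0,.24],rotz(0)); wait(.2); i,m=grab("wrist")
for c in blobs(i,"green",200): print("lid",disc(m,c,.09))
j,m=grab("side"); 
cv2.imwrite("pics/fin.png",np.hstack([cv2.resize(i,(400,300)),cv2.resize(j[130:280,120:320],(400,300))])); print(sense()['t'])
E
```

```text
grip 0.014853369791795799 58.623812198638916
held 0.014964868305854093 [ 0.0106  0.2411 -1.5715] 59.6917
placed [0.4615 0.0359 0.0961] [-1.668   0.0043  6.3899]
lid (array([0.4627, 0.0359]), 0.06377208977937698)
63.85
```

View pics/fin.png

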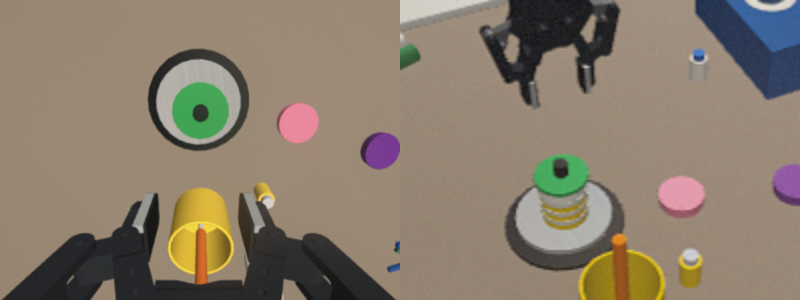

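The pictures show the lid level and centred at (0.4627, 0.0359), the stack centred and the wand standing in the jar, so I'm handing in.

```bash
python3 -c "
from cell import *
wait(.5); print(close_job())"
```

```text
the job is handed in; nothing more can be done
None
```

I handed the job in at about 64 s: the three blanks that were there are stacked centred on the turntable with the open dish on top, the wand was dipped in the pot and touched to the dish floor, it now stands in the jar, and the lid is centred on the dish; the verdict was not reported back.

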